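# Roll the sample jar up into the bottle reader

### The arm

A 7-joint arm with a two-finger parallel gripper is mounted at the origin on the work surface. World frame = base frame: x ahead of the robot, y to its left, z up, the work surface at z = 0. Lengths are in mm, angles in rad, forces in N, time in s.
With the tool pointing down it reaches from about 400 to 875 mm from the base axis. Payload 4.4 kg.
Tool frame: the origin (TCP) lies at the very end of the fingers, on their centre line; the grasp point (between the pads) lies 19 mm behind it; z points along the fingers, y is the direction in which the jaws open and shut (so a half turn about z gives the same grasp; the last joint's range is limited). The gripper opens to 85 mm and grips with 20 to 120 N. Pads are 22 mm wide; open, the fingers measure 114 mm over their backs; the gripper's body (76 mm by 85 mm) begins 54 mm behind the grasp point. The pads swing forward as they close: fully open they stand 13 mm farther back than shut.
Start: joints at [-1.373, 0.628, 0.038, 1.517, -0.027, 0.996, -0.02], TCP at [169.463, 627.535, 231.313] pointing down, gripper open.
Joint ranges: [-3.06, 3.06], [-0.37, 2.12], [-1.25, 1.32], [0.18, 2.47], [-1.1, 4.24], [0.23, 1.98], [-2.94, 2.94]. Speed limits (rad/s): [2.57, 2.57, 3.14, 3.14, 3.14, 3.14, 3.14].

### API

Orientations are given as [roll, pitch, yaw] about the fixed x, y, z axes, in that order (R = Rz(yaw) Ry(pitch) Rx(roll)).
In Python, from cell import ctrl gives the robot as it stands.
- The arm moves only by the shell command python3 -m crank 'ROWS' [OPENING]. ROWS is JSON, a list that holds one entry, the list of rows, each a list of 6 numbers: the shift along the tool's x, y, z in units of 30 mm (1.0 is 30 mm), then the turn, a rotation vector about the tool's x, y, z in units of 6 degrees (1.0 is 6 degrees). In form: [[[tx, ty, tz, rx, ry, rz], ...]]. A call has 1 to 12 rows; each row shifts and turns the pose as measured when the row begins, along the tool's axes as they then stand; what a row does not reach is not made up. A row lasts 1/12 s, in which the tool goes at most 41.7 mm and 7.16 degrees, less where a joint would pass 70% of its speed; a pose out of reach is approached as far as the arm can. A call is refused whole if a number of a shift passes 1 or a number of a turn 1, either way. A call with a gripper value outside its range is refused whole. OPENING is the gripper command: -1 is fully open, 1 is shut, values between are in proportion, set as the call begins (- or left out, the last holds). The fingers move at their own pace and stop on an object; the grip force is fixed at half the most. Time passes only in rows, so rows that do not move let the fingers close. It gives the time, the measured TCP pose, the force and the opening at its end, in the units of the state.
- ctrl.read_state(): the state, without advancing time (a new reading comes with each control period).
- ctrl.get_image(name): name is "scene" or "top"; returns a dict with "color" (480x640x3 uint8, red, green, blue), "depth" (480x640 float32, mm along the optical axis (not along the pixel's ray), 0 where there is no reading), "camera_matrix" (3x3 intrinsics, pixels), "R" (3x3) and "t" (3): a world point X has camera coordinates R X + t. Camera axes: x right, y down, z forward; pixel columns grow to the right and rows downward; lengths in mm; the calibration is good to about 2 mm. A picture is of the moment at which its call begins.
- ctrl.finish_job(): hands the job in, once; it reports no verdict.
Trained networks look in a picture, given as the dict that the camera call returned (one of the last four; its "shot" number tells which), for a name from the list of things; names that differ only in an ending like _2 or _b are one class to them, and where a whole thing is asked for, a point or a joint stands for the part that bears it (a point fixed in the world has none). Each returns a list of dicts, best first, with "conf" (0 to 1); they miss things now and then, are a little off and sometimes report something else, mostly with a low value. They report only what shows in the picture. A call takes as long as a camera call. They do not tell look-alikes from the thing itself.
- ctrl.search_frame(query, picture): "extent" ([centre column, centre row, width, height] in pixels, round what is visible of it).
The state is a dict: "clock": time; "qpos": joint angles; "qd": joint speeds; "tau": joint torques, N m; "eef_pos": TCP position; "tool_rot": TCP orientation; "force": force on the tool from outside, world axes, zero at the start; "torque": the same for the moment, N m; "width": finger opening in mm.
Only numpy, scipy, OpenCV 4.12 (cv2) and the standard library are available. Lean on these libraries where they do the work, as an engineer would, in place of code of your own. Each camera call takes 0.05 s, during which the arm holds its last target. There are 200 camera calls.

### The job

Load the bottle reader: with the fingers behind the amber jar lying at the foot of its ramp, push it slowly up the ramp until it drops into the seat at the top, against the stop. Stay behind it all the way, so that it neither rolls back down nor runs on ahead, and do not lift it. Leave it lying in the seat and leave the tube rack, the upright jar, the tip box and the vial as they are.

Things in the scene. Friction and masses are not known exactly. Their poses are not given: they have to be found in the camera images.
- jar: Smooth amber glass jar, white cap, paper label, lying across the foot of the ramp; 0.2 to 0.4 kg. A cylinder 60 mm in diameter and 108 mm long (the last 18 mm is the cap, 57 mm in diameter). Origin at its centre. Its y axis runs along the cylinder to the cap; x and z turn as it rolls. Starts at about x = -63, y = 0, z = 45 mm in the reader's frame.
- reader: White bottle reader with green top and loading ramp, fixed. Origin on the bench under the lane; x points level, uphill along the lane, y across it, z up. Lane 122 mm wide between cheeks 8 mm thick, 14 to 17 mm above its floor. In its frame the level landing under the jar is at z = 15 mm, with a rubber lip 3 mm higher behind the jar (x = -105 to -79 mm).
- ramp: Ramp surface, part of the reader, slope 10 degrees. Origin mid-way on its foot line (x = -60, z = 15 mm in the reader's frame), x uphill along the slope (142 mm to the crest), y across, z square to the surface. A jar let go anywhere on it rolls back down.
- crest (a point): Middle of the ramp's top edge (x = 80, z = 40 mm in the reader's frame). Behind it the floor steps down 3 mm to the level black seat (z = 37 mm); a jar that is over the crest stays in the seat by itself.
- seat (a point): Where the jar's centre must come to lie: 30 mm above the floor of the seat, mid-lane (x = 94, y = 0, z = 67 mm in the reader's frame), about 1 mm of play along the lane. The stop face is at x = 125 mm; the housing behind it reaches x = 218 mm and z = 87 mm.
- rack: Teal tube rack with capped tubes, 130 x 70 x 65 mm, loose on the bench beside the reader, bystander. Origin at the centre of its underside.
- spare: Upright amber jar with a blue cap, 60 mm in diameter and 80 mm high, bystander. Origin at the centre of its underside.
- tips: White box of pipette tips, 115 x 78 x 45 mm, bystander. Origin at the centre of its underside.
- vial: Small clear vial with a red cap, 26 mm in diameter and 48 mm high, bystander. Origin at the centre of its underside.
There are look-alikes about, which are no part of the job. What is shaped like the jar but red is not meant.

How it is judged (in metres and radians):
On the way:
1. the fingers push the jar on the ramp, about half-way up (x of jar in the frame of ramp between 0.05 and 0.1 m and contact force between jar and the fingers above 0.02 N).
At the end, for the whole second after the job is handed in: The jar lies at rest in the seat against the stop: its centre within 5 mm of the seat point along the lane, within 5 mm in height and 15 mm across, its axis across the lane within 0.1 rad (x of jar in the frame of reader between 0.089 and 0.099 m and z of jar in the frame of reader between 0.062 and 0.071 m and y of jar in the frame of reader between -0.015 and 0.015 m and angle between the y axis of jar and the y axis of reader, either way round below 0.1 rad and linear speed of jar below 0.02 m/s); the robot touches nothing.
It fails at once if the jar runs free on the ramp: untouched by the fingers and faster than 0.18 m/s (a roll back of about 16 mm, or a shove ahead) (x of jar in the frame of ramp between 0.01 and 0.132 m and contact force between jar and the fingers below 0.005 N and linear speed of jar above 0.18 m/s).
It fails at once if the jar is lifted more than 12 mm off the lane (z of jar in the frame of ramp above 0.042 m).
It fails at once if a bystander is shifted by more than 20 mm or tipped (distance of any of rack, spare, tips, vial from where it was at the start of the episode above 0.02 m or angle between any of rack, spare, tips, vial's own z axis and vertical above 0.3 rad).
It also fails if it takes over 40 s, if anything falls off the work surface, if the arm or the gripper's body presses on something with over 40 N, if the wrist force passes 120 N, or if a joint passes its speed limit or range.

## Working session

There is one attempt and no reset: what is moved stays moved. The work goes in short steps, Python scripts to look and compute and a shell command to move; the robot and the scene stay as the last step left them, time stands still between calls to the robot, and variables do not carry over. Pictures are saved under pics/ and viewed, about 8 in all and at most 12, crops included, and the job is handed in when it is done.

```bash
mkdir -p pics; ls
cat > h.py <<'E'
import numpy as np, cv2
from cell import ctrl
def world(p,u,v,z=None):
    K=p["camera_matrix"]; d=p["depth"][int(v),int(u)] if z is None else z
    c=np.linalg.inv(K)@[u,v,1]*d
    return p["R"].T@(c-p["t"])
def cloud(p):
    v,u=np.mgrid[0:480,0:640]; d=p["depth"]
    c=np.stack([u,v,np.ones_like(u)],-1).reshape(-1,3)@np.linalg.inv(p["camera_matrix"]).T*d.reshape(-1,1)
    return ((c-p["t"])@p["R"]).reshape(480,640,3)
E
python3 - <<'E'
from h import *
print(ctrl.read_state())
for n in ("scene","top"):
    p=ctrl.get_image(n); cv2.imwrite(f"pics/{n}0.png",p["color"][...,::-1]); np.savez(f"{n}0.npz",**{k:p[k] for k in("color","depth","camera_matrix","R","t")})
    for q in("jar","reader","ramp","rack","spare","tips","vial"):
        for r in ctrl.search_frame(q,p)[:3]:
            e=r["extent"]; print(n,q,round(r["conf"],2),np.round(e),np.round(world(p,min(e[0],639),min(e[1],479))))
E
```

```text
pics
{'clock': 0.0, 'qpos': array([-1.37280376,  0.62930949,  0.03845694,  1.51838022, -0.02700622,
        0.99630568, -0.02000224]), 'qd': array([ 0.00031627, -0.00050408, -0.0016945 ,  0.00057   ,  0.00112541,
       -0.00084589,  0.00024221]), 'tau': array([ 5.15475858e-04, -5.63413775e+01,  1.22641649e+00, -1.93442345e+01,
        1.10007939e-02,  1.05906386e-02,  1.24755939e-06]), 'eef_pos': array([169.29792732, 626.91200343, 230.40920297]), 'tool_rot': array([-3.13970850e+00,  2.69029064e-05,  2.87778209e+00]), 'force': array([ 0.34313682, -0.52780325,  0.01627803]), 'torque': array([-0.01079059,  0.0402632 ,  0.02721709]), 'width': 85.581078890736}
scene jar 0.84 [167. 259.  73.  50.] [ 815. -121.   47.]
scene jar 0.84 [267. 198.  48.  58.] [ 597. -169.   58.]
scene jar 0.8 [286. 249.  67.  61.] [657.  -4.  71.]
scene reader 0.9 [354. 307. 227. 128.] [624. 133.  34.]
scene ramp 0.82 [324. 282. 116.  92.] [627.  57.  31.]
scene rack 0.7 [422. 236.  87.  55.] [440.  77.  53.]
scene spare 0.78 [337. 210.  37.  55.] [517. -60.  61.]
scene tips 0.75 [317. 367.  96.  85.] [739. 202.  39.]
scene tips 0.59 [356. 304. 225. 132.] [618. 130.  36.]
scene vial 0.8 [236. 317.  16.  33.] [783.  54.  38.]
scene vial 0.32 [353. 306. 225. 129.] [625. 131.  35.]
top jar 0.86 [322. 231.  62.  77.] [632. -33.  71.]
top jar 0.67 [386. 133.  50.  76.] [ 792. -141.   59.]
top jar 0.6 [435. 266.  80.  44.] [ 574. -207.   60.]
top reader 0.81 [245. 267. 232. 161.] [583.  90.  37.]
top ramp 0.93 [279. 252. 116. 112.] [608.  36.  25.]
top rack 0.68 [256. 367.  99.  73.] [430.  70.  50.]
top spare 0.59 [358. 320.  44.  38.] [495. -83.  79.]
top tips 0.75 [192. 183.  87.  72.] [722. 175.  38.]
top vial 0.88 [275. 152.  16.  26.] [769.  40.  47.]
```

View pics/scene0.png

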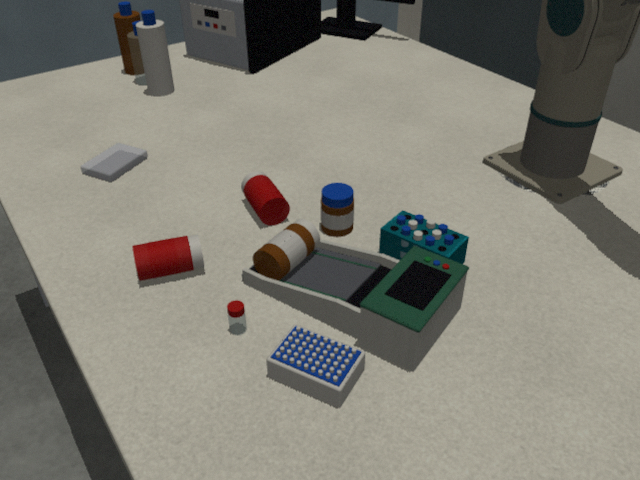

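View pics/top0.png

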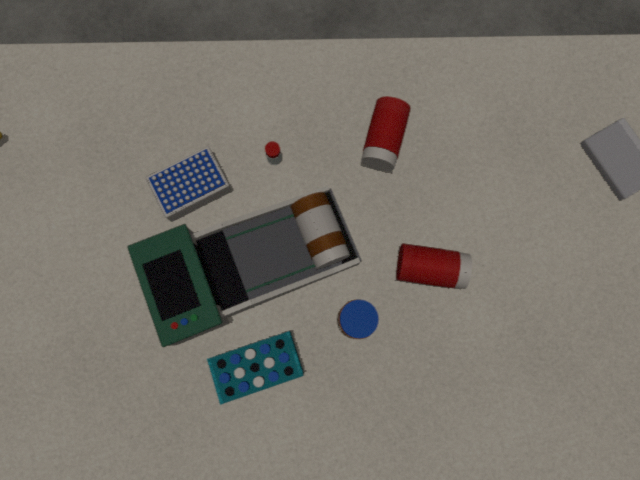

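The scene view shows the amber jar at about (286,250), lying on the landing, with the housing at (415,290). In the top view the jar is at (322,231), and uphill runs left and slightly down. The two red jars, at (386,133) and (435,266), are look-alikes. Next I'll fit the reader frame.

Run:
```python
from h import *
P={}
for n in("top","scene"):
    p=dict(np.load(f"{n}0.npz")); X=cloud(p); c=p["color"].astype(int); P[n]=(p,X)
    x,y,z=X[...,0],X[...,1],X[...,2]
    m=(x>450)&(x<700)&(y>80)&(y<290)&(z>78)&(z<96)&(c[...,1]<150)
    print(n,m.sum(),"ztop",np.median(z[m]), cv2.minAreaRect(X[m][:,:2].astype(np.float32)))
    m=(x>500)&(x<740)&(y>-120)&(y<290)&(z>8)&(z<97)
    lab,st=cv2.connectedComponentsWithStats(m.astype(np.uint8))[1:3]
    i=1+np.argmax(st[1:,4]); r=X[lab==i]; R=cv2.minAreaRect(r[:,:2].astype(np.float32)); print("reader",R,np.round(cv2.boxPoints(R)))
    # jar: points z 50..80 around (632,-33)
    m=(np.hypot(x-632,y+33)<75)&(z>48)&(z<90); j=X[m]; R=cv2.minAreaRect(j[:,:2].astype(np.float32)); print("jar",R,"zmax",np.percentile(j[:,2],98))
    print("bench", np.median(z[(x>400)&(x<800)&(abs(y)<300)]))
```

```text
top 6917 ztop 84.71324804832601 ((554.8172607421875, 188.57272338867188), (162.55332946777344, 94.70541381835938), 20.7316951751709)
reader ((598.1510009765625, 79.37640380859375), (156.16366577148438, 329.5204772949219), 20.169086456298828) [[ 468.  207.]
 [ 582. -102.]
 [ 728.  -48.]
 [ 615.  261.]]
jar ((637.7893676757812, -31.107322692871094), (108.46994018554688, 59.92740249633789), 20.931970596313477) zmax 75.6473705445855
bench 0.36323607747143255
scene 5032 ztop 85.93407586086147 ((556.6917114257812, 188.17291259765625), (164.1795196533203, 94.69426727294922), 20.82754135131836)
reader ((596.3717651367188, 80.48019409179688), (157.9309844970703, 331.1134338378906), 18.087106704711914) [[ 470.  213.]
 [ 573. -101.]
 [ 723.  -52.]
 [ 620.  262.]]
jar ((639.458251953125, -30.085800170898438), (112.77655029296875, 60.716163635253906), 19.448368072509766) zmax 76.34643354036297
bench 5.17647604657838
```

```bash
cat > d.py <<'E'
# remaining shift to a reader-frame point, in tool axes & 30mm units
import sys; from h import *; from scipy.spatial.transform import Rotation as Ro
yaw=np.radians(110.75); O=np.array([616.35,28.15,0]); RR=Ro.from_euler('z',yaw).as_matrix()
s=ctrl.read_state(); T=Ro.from_euler('xyz',s["tool_rot"]).as_matrix()
print("t",round(s["clock"],2),"tcp in reader",np.round(RR.T@(s["eef_pos"]-O),1),"force(reader)",np.round(RR.T@s["force"],1),"width",round(s["width"],1))
g=RR@np.diag([1,-1,-1])
print("turn units",np.round(np.degrees(Ro.from_matrix(T.T@g).as_rotvec())/6,2))
if len(sys.argv)>3:
    w=RR@np.array([float(a) for a in sys.argv[1:4]])+O
    print("shift units",np.round(T.T@(w-s["eef_pos"])/30,2))
E
python3 -m crank '[[[0,0,0,0,0,1],[0,0,0,0,0,1],[0,0,0,0,0,1],[0,0,0,0,0,1],[0,0,0,0,0,1],[0,0,0,0,0,1],[0,0,0,0,0,1],[0,0,0,0,0,1],[0,0,0,0,0,1],[0,0,0,0,0,0]]]' 0
python3 d.py -125 0 140
```

```text
clock: 1.63
eef_pos: [169.2, 627.8, 231.7]
tool_rot: [-3.141, -0.001, 1.889]
force: [0.3, 0.1, -0.7]
width: 42.7
t 1.63 tcp in reader [719.2 205.7 231.7] force(reader) [-0.  -0.3 -0.7] width 42.7
turn units [-0.01 -0.01 -0.42]
shift units [-27.82   8.08   3.01]
```

```bash
python3 -m crank '[[[-1,0.3,0,0,0,-0.4],[-1,0.3,0,0,0,0],[-1,0.3,0,0,0,0],[-1,0.3,0,0,0,0],[-1,0.3,0,0,0,0],[-1,0.3,0,0,0,0],[-1,0.3,0,0,0,0],[-1,0.3,0,0,0,0],[-1,0.3,0,0,0,0],[-1,0.3,0,0,0,0],[-1,0.3,0,0,0,0],[-1,0.3,0,0,0,0]]]'
python3 d.py -125 0 140
```

```text
clock: 2.63
eef_pos: [405.0, 331.5, 229.4]
tool_rot: [3.14, -0.01, 1.995]
force: [0.9, 0.9, 0.3]
width: 42.7
t 2.63 tcp in reader [358.5  90.2 229.4] force(reader) [ 0.5 -1.1  0.3] width 42.7
turn units [ 0.01 -0.1   0.59]
shift units [-16.3    2.     2.82]
```

```bash
python3 -m crank '[[[-1,0.3,0,0,0,0],[-1,0.3,0,0,0,0],[-1,0.3,0,0,0,0],[-1,0.3,0,0,0,0],[-1,0.3,0,0,0,0],[-1,0.3,0,0,0,0],[-1,0.3,0,0,0,0],[-1,0.3,0,0,0,0],[-1,0.3,0,0,0,0],[-1,0.3,0,0,0,0]]]'
python3 d.py -125 0 140
```

```text
clock: 3.47
eef_pos: [623.7, 85.8, 228.8]
tool_rot: [3.135, -0.011, 2.03]
force: [1.3, 0.4, 0.0]
width: 42.6
t 3.47 tcp in reader [ 51.3 -27.2 228.8] force(reader) [-0.1 -1.4  0. ] width 42.6
turn units [ 0.06 -0.11  0.93]
shift units [-5.79 -1.5   2.88]
```

```bash
python3 -m crank '[[[-1,-0.2,0,0,0,0.4],[-1,-0.2,0,0,0,0.4],[-1,-0.2,0,0,0,0.3],[-1,-0.2,0.2,0,0,0.2],[-1,-0.2,0.4,0,0,0],[-0.6,-0.1,0.8,0,0,0],[0,0,0.8,0,0,0],[0,0,0.5,0,0,0],[0,0,0,0,0,0]]]'
python3 d.py -125 0 90
```

```text
clock: 4.22
eef_pos: [664.2, -102.3, 144.5]
tool_rot: [3.127, -0.002, 1.906]
force: [-0.8, -0.2, -0.7]
width: 42.5
t 4.22 tcp in reader [-138.9    1.5  144.5] force(reader) [ 0.1  0.8 -0.7] width 42.5
turn units [ 0.14 -0.02 -0.26]
shift units [0.46 0.01 1.82]
```

```bash
python3 -m crank '[[[0.2,0,0.5,0.15,0,-0.26],[0.1,0,0.5,0,0,0],[0,0,0.5,0,0,0],[0,0,0.5,0,0,0],[0,0,0.5,0,0,0],[0,0,0.5,0,0,0],[0,0,0.4,0,0,0],[0,0,0.2,0,0,0],[0,0,0,0,0,0],[0,0,0,0,0,0]]]'
python3 d.py -125 0 33
python3 - <<'E'
from h import *
a=[ctrl.get_image(n)["color"] for n in("scene","top")]
v=np.hstack([cv2.resize(a[0][170:350,180:420],(400,300)),cv2.resize(a[1][150:330,180:420],(400,300))])
cv2.imwrite("pics/b.png",v[...,::-1])
E
```

```text
clock: 5.05
eef_pos: [665.8, -82.0, 33.5]
tool_rot: [3.138, -0.005, 1.969]
force: [-0.1, 0.3, 0.1]
width: 42.5
t 5.05 tcp in reader [-120.5   -7.2   33.5] force(reader) [ 0.3 -0.   0.1] width 42.5
turn units [ 0.03 -0.04  0.34]
shift units [-0.14 -0.25  0.02]
```

View pics/b.png

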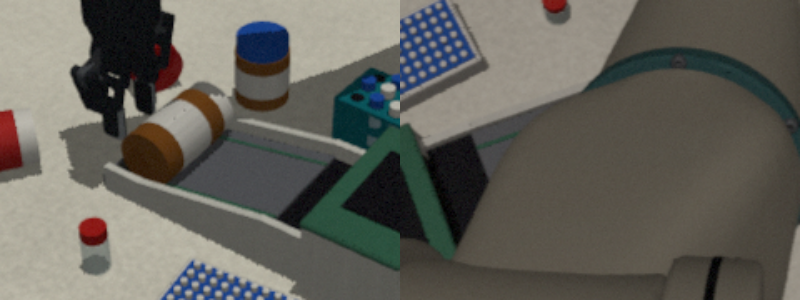

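The fingers are behind the jar with a gap, and the jar is undisturbed. The arm hides the top view. I'll correct the lateral offset and yaw, then close in.

```bash
python3 -m crank '[[[0,-0.25,0,0,0,0.34],[0,0,0,0,0,0],[0,0,0,0,0,0]]]'
python3 d.py -108 0 34
python3 -m crank '[[[0.12,0,0,0,0,0],[0.12,0,0,0,0,0],[0.12,0,0,0,0,0]]]'
python3 d.py -104 0 34
```

```text
clock: 5.4
eef_pos: [659.9, -86.0, 36.4]
tool_rot: [3.134, -0.002, 1.929]
force: [-0.7, -0.1, 0.3]
width: 42.9
t 5.4 tcp in reader [-122.2   -0.3   36.4] force(reader) [0.1 0.7 0.3] width 42.9
turn units [ 0.07 -0.02 -0.04]
shift units [ 0.47 -0.01  0.08]
clock: 5.65
eef_pos: [656.4, -77.2, 37.8]
tool_rot: [3.133, -0.0, 1.926]
force: [0.1, 0.9, -0.1]
width: 42.9
t 5.65 tcp in reader [-112.7   -0.2   37.8] force(reader) [ 0.8 -0.4 -0.1] width 42.9
turn units [ 0.09 -0.   -0.06]
shift units [ 0.29 -0.01  0.13]
```

```bash
python3 -m crank '[[[0.12,0,0.03,0.05,0,-0.03],[0.12,0,0.03,0.04,0,-0.03],[0.12,0,0.03,0,0,0],[0.12,0,0.03,0,0,0],[0.12,0,0.02,0,0,0],[0.12,0,0.02,0,0,0]]]'
python3 d.py 53 0 50
python3 - <<'E'
from h import *
a=ctrl.get_image("scene")["color"]
cv2.imwrite("pics/c.png",cv2.resize(a[170:350,180:420],(640,480))[...,::-1])
E
```

```text
clock: 6.15
eef_pos: [649.7, -55.6, 33.5]
tool_rot: [3.14, 0.003, 1.934]
force: [1.0, -1.8, 1.4]
width: 42.3
t 6.15 tcp in reader [-90.2  -1.5  33.5] force(reader) [-2.  -0.3  1.4] width 42.3
turn units [0.01 0.03 0.01]
shift units [ 4.77 -0.04 -0.57]
```

View pics/c.png

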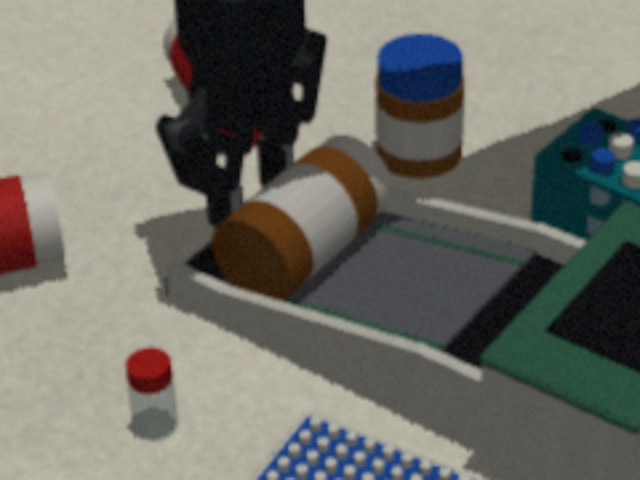

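The jar has started up the ramp, straight, with both fingers behind it and about 2 N of push. I'll carry on.

```bash
python3 -m crank '[[[0.12,0,-0.01,0,0,0],[0.12,0,-0.01,0,0,0],[0.12,0,-0.01,0,0,0],[0.12,0,-0.01,0,0,0],[0.12,0,-0.01,0,0,0],[0.12,0,-0.01,0,0,0],[0.12,0,-0.01,0,0,0],[0.12,0,-0.01,0,0,0]]]'
python3 d.py 53 0 52
```

```text
clock: 6.87
eef_pos: [638.1, -26.2, 36.0]
tool_rot: [3.141, 0.003, 1.934]
force: [0.1, -2.2, 0.5]
width: 42.9
t 6.87 tcp in reader [-58.5  -1.1  36. ] force(reader) [-2.1  0.6  0.5] width 42.9
turn units [0.01 0.03 0.01]
shift units [ 3.72 -0.03 -0.55]
```

```bash
python3 -m crank '[[[0.12,0,-0.03,0,0,0],[0.12,0,-0.03,0,0,0],[0.12,0,-0.03,0,0,0],[0.12,0,-0.03,0,0,0],[0.12,0,-0.03,0,0,0],[0.12,0,-0.03,0,0,0],[0.12,0,-0.03,0,0,0],[0.12,0,-0.03,0,0,0]]]'
python3 d.py 53 0 52
```

```text
clock: 7.53
eef_pos: [626.6, 3.9, 43.9]
tool_rot: [3.141, 0.003, 1.934]
force: [0.6, -1.7, 0.5]
width: 42.7
t 7.53 tcp in reader [-26.3  -1.   43.9] force(reader) [-1.8  0.   0.5] width 42.7
turn units [0.01 0.03 0.01]
shift units [ 2.64 -0.03 -0.28]
```

```bash
python3 -m crank '[[[0.12,-0.01,-0.02,0,0,0],[0.12,0,-0.02,0,0,0],[0.12,0,-0.02,0,0,0],[0.12,0,-0.02,0,0,0],[0.12,0,-0.02,0,0,0],[0.12,0,-0.02,0,0,0]]]'
python3 d.py 53 0 52
python3 - <<'E'
from h import *
p=ctrl.get_image("scene");a=p["color"]
cv2.imwrite("pics/e.png",cv2.resize(a[170:350,220:460],(640,480))[...,::-1])
E
```

```text
clock: 8.03
eef_pos: [617.7, 26.2, 47.8]
tool_rot: [3.141, 0.003, 1.934]
force: [0.4, -1.7, 0.6]
width: 42.6
t 8.03 tcp in reader [-2.3 -0.6 47.8] force(reader) [-1.7  0.2  0.6] width 42.6
turn units [0.01 0.03 0.01]
shift units [ 1.84 -0.02 -0.14]
```

View pics/e.png

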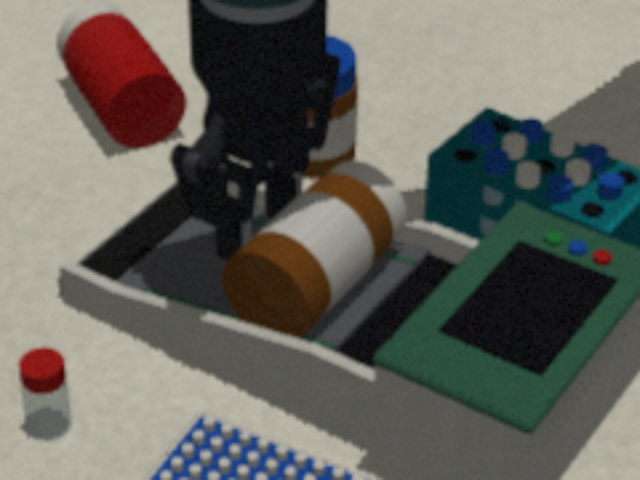

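The jar is about two thirds of the way up, straight, and still in contact. On to the crest.

```bash
python3 -m crank '[[[0.12,0,-0.02,0,0,0],[0.12,0,-0.02,0,0,0],[0.12,0,-0.02,0,0,0],[0.12,0,-0.02,0,0,0],[0.12,0,-0.02,0,0,0],[0.12,0,-0.02,0,0,0],[0.12,0,-0.02,0,0,0],[0.12,0,-0.02,0,0,0]]]'
python3 d.py 53 0 52
```

```text
clock: 8.75
eef_pos: [606.2, 56.3, 53.0]
tool_rot: [3.141, 0.003, 1.934]
force: [0.8, -1.1, 0.9]
width: 43.2
t 8.75 tcp in reader [30.  -0.5 53. ] force(reader) [-1.3 -0.4  0.9] width 43.2
turn units [0.01 0.03 0.01]
shift units [ 0.77 -0.02  0.03]
```

```bash
python3 -m crank '[[[0.1,0,-0.02,0,0,0],[0.1,0,-0.02,0,0,0],[0.1,0,-0.02,0,0,0],[0.1,0,-0.02,0,0,0]]]'
python3 d.py 53 0 52
python3 - <<'E'
from h import *
p=ctrl.get_image("scene");a=p["color"]
cv2.imwrite("pics/f.png",cv2.resize(a[170:350,220:460],(640,480))[...,::-1])
E
```

```text
clock: 9.08
eef_pos: [600.5, 70.3, 55.3]
tool_rot: [-3.141, 0.001, 1.935]
force: [0.2, 0.3, -0.2]
width: 42.9
t 9.08 tcp in reader [45.1 -0.1 55.3] force(reader) [ 0.2 -0.3 -0.2] width 42.9
turn units [-0.01  0.    0.02]
shift units [ 0.26 -0.    0.11]
```

View pics/f.png

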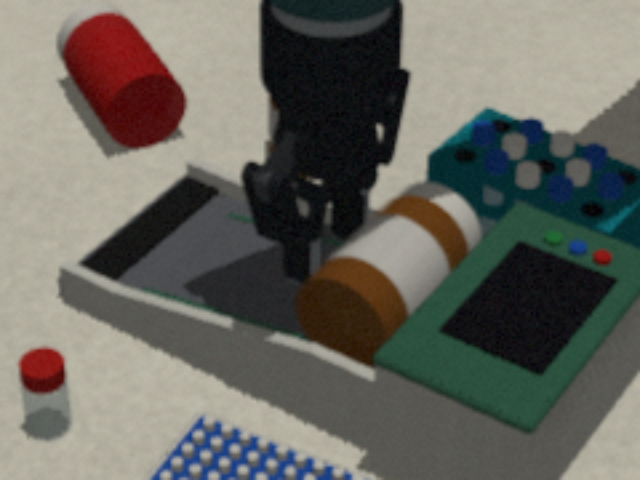

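The force has fallen to zero and the jar appears to have dropped over the crest. I'll nudge gently to confirm, then back off and measure.

```bash
python3 -m crank '[[[0.08,0,0.01,0,0,0],[0.08,0,0.01,0,0,0],[0.06,0,0.01,0,0,0]]]'
python3 d.py 53 0 55
```

```text
clock: 9.38
eef_pos: [597.3, 78.6, 54.3]
tool_rot: [-3.14, -0.001, 1.937]
force: [1.3, -5.7, 1.4]
width: 42.9
t 9.38 tcp in reader [54.  -0.1 54.3] force(reader) [-5.8  0.8  1.4] width 42.9
turn units [-0.01 -0.01  0.03]
shift units [-0.03 -0.   -0.02]
```

```bash
python3 -m crank '[[[-0.2,0,-0.02,0,0,0],[-0.4,0,-0.1,0,0,0],[-0.5,0,-0.3,0,0,0],[-0.5,0,-0.6,0,0,0],[-0.5,0,-0.8,0,0,0],[-0.8,0,-0.8,0,0,0],[-1,0,-0.8,0,0,0],[-1,0,-0.8,0,0,0],[-1,0,-0.8,0,0,0],[-1,0,-0.5,0,0,0],[-1,0,0,0,0,0],[0,0,0,0,0,0]]]'
python3 d.py
cat > m.py <<'E'
from h import *
O=np.array([616.35,28.15]);a=np.radians(110.75);u=np.array([np.cos(a),np.sin(a)]);w=np.array([-u[1],u[0]])
from scipy.optimize import least_squares
for n in("scene","top"):
    p=ctrl.get_image(n);X=cloud(p).reshape(-1,3);d=X[:,:2]-O;x,y,z=d@u,d@w,X[:,2]
    k=(x>50)&(x<119)&(abs(y)<56)&(z>62)&(z<110)&(p["color"].reshape(-1,3).sum(1)>60); k2=k&(y<30)&(y>-50)
    if n=="scene": cv2.imwrite("pics/g.png",cv2.resize(p["color"][170:410,220:540],(640,480))[...,::-1])
    print(n,k.sum())
    if k2.sum()<100: continue
    f=least_squares(lambda q:np.hypot(x[k2]-q[0]-q[2]*y[k2],z[k2]-q[1])-30,[94,67,0],loss="soft_l1")
    print("x,z,skew",f.x,"y range",np.percentile(y[k],[1,99]),"ztop",np.percentile(z[k],98))
    for q in("rack","spare","tips","vial"):
        r=ctrl.search_frame(q,p)[:1]
        if r: e=r[0]["extent"];print(q,round(r[0]["conf"],2),np.round(e),np.round(world(p,e[0],e[1])))
E
python3 m.py
```

```text
clock: 10.38
eef_pos: [685.0, -172.9, 235.6]
tool_rot: [-3.138, 0.011, 1.927]
force: [-1.4, -1.6, 0.5]
width: 42.5
t 10.38 tcp in reader [-212.3    7.   235.6] force(reader) [-1.   1.9  0.5] width 42.5
turn units [-0.04  0.11 -0.05]
scene 1951
x,z,skew [ 9.38557737e+01  6.71991439e+01 -1.17777075e-03] y range [-55.49215057  52.42537307] ztop 98.25785370685392
rack 0.68 [424. 236.  89.  56.] [437.  78.  54.]
spare 0.56 [337. 210.  32.  53.] [518. -59.  62.]
tips 0.7 [316. 367.  98.  82.] [740. 203.  41.]
vial 0.59 [235. 318.  19.  35.] [784.  52.  35.]
top 2737
x,z,skew [ 9.52221540e+01  6.58099870e+01 -4.96269373e-04] y range [-51.72869505  55.27692382] ztop 97.31732276445724
rack 0.8 [257. 368. 100.  70.] [428.  69.  52.]
spare 0.74 [352. 315.  30.  36.] [502. -74.  81.]
tips 0.64 [191. 183.  87.  76.] [721. 177.  37.]
vial 0.77 [276. 152.  16.  25.] [767.  38.  47.]
```

View pics/g.png

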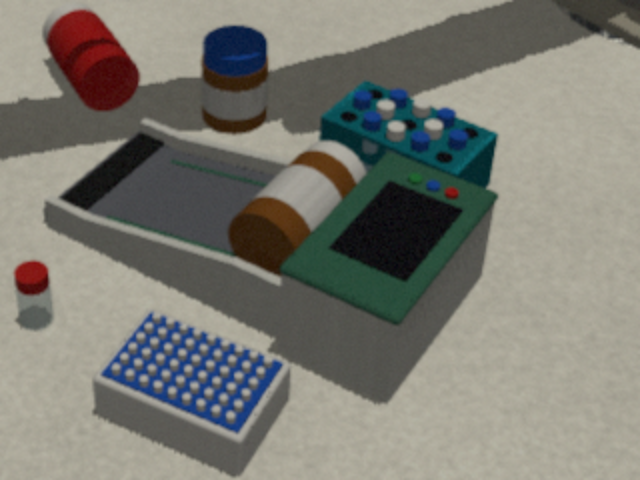

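The jar is in the seat at x ≈ 94–95 mm, z ≈ 66–67 mm, y ≈ 0, with no skew. The bystanders haven't moved and the arm is clear.

```bash
python3 -m crank '[[[0,0,0,0,0,0],[0,0,0,0,0,0],[0,0,0,0,0,0]]]'; python3 -c "from cell import ctrl; print(ctrl.finish_job())"
```

```text
clock: 11.13
eef_pos: [684.5, -158.0, 232.4]
tool_rot: [-3.136, 0.001, 1.941]
force: [-0.2, -0.8, 0.5]
width: 42.6
the job is handed in; nothing more can be done
None
```

The amber jar is lying in the seat against the stop, and I handed the job in at about 11 s of the 40 s allowed. I pushed it up the ramp at about 45 mm/s with the half-open fingers behind it. It dropped over the crest, a last nudge met the stop at about 6 N, and I backed the arm clear.

**Jar:** in the reader's frame, the two cameras put its centre at these points:

| Camera | x (mm) | z (mm) | skew (rad) |
|---|---|---|---|
| scene | 93.9 | 67.2 | about 0.001 |
| top | 95.2 | 65.8 | about 0.0005 |

Across the lane it is within about 2 mm of the middle. The cameras differ by about 1.4 mm, which fits the 2 mm calibration.

**Push:** the wrist showed about 1.5 to 2 N at every check on the ramp, falling to 1.3 N near the crest. I only checked between moves, so contact in between is inferred.

**Bystanders:** the rack, tip box and vial read within 3 mm of where they started. The upright jar read about 1 mm off in the scene view. In the top view it read about 11 mm off, because its detected box was narrower there. It looks untouched in the last picture, so I take that as detector error.

**At rest:** I did not measure the jar's speed separately. The robot was touching nothing when I handed in.

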